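Hang-rack to weld cradle: flanged exhaust pipe

ROBOT

A 7-joint arm with a two-finger parallel gripper is mounted at the origin on the work surface. World frame = base frame: x ahead of the robot, y to its left, z up, the work surface at z = 0. Lengths are in mm, angles in degrees, forces in N, time in s.
With the tool pointing down it reaches from about 400 to 900 mm from the base axis. Payload 5.5 kg.
Tool frame: the origin (TCP) lies at the very end of the fingers, on their centre line; the grasp point (between the pads) lies behind it (bot.grasp_offset is the z of the grasp point in the tool frame, in mm); z points along the fingers, y is the line along which they close (so a half turn about z gives the same grasp; the last joint's range is limited). The gripper opens to 92 mm and grips with 3 to 60 N. Pads are 19 mm wide; open, the fingers measure 130 mm over their backs; the gripper's body (75 mm by 190 mm) begins 47 mm behind the grasp point.
Start: joints at [85.21, 28.699, -24.465, 88.831, 12.651, 65.22, -12.049], TCP at [220.963, -611.29, 190.729] pointing down, gripper open.
Joint ranges: [-164.97, 164.97], [-17.58, 116.51], [-87.97, 89.64], [11.32, 138.91], [-80.73, 260.73], [10.89, 115.49], [-147.41, 147.41]. Speed limits (degrees/s): [147.25, 147.25, 180, 180, 180, 180, 180].

INTERFACE

Orientations are given as [roll, pitch, yaw] about the fixed x, y, z axes, in that order (R = Rz(yaw) Ry(pitch) Rx(roll)).
In Python, from rig import bot gives the robot as it stands.
- The arm moves only by the tool play_rows, never from a script. Its argument "targets" is a list that holds one entry, the list of rows, each a list of 7 numbers: the shift along the world's x, y, z in units of 30 mm (1.0 is 30 mm), then the turn, a rotation vector about the world's x, y, z in units of 10 degrees (1.0 is 10 degrees), then the closure, from -1 (fully open) to 1 (shut). A call has 1 to 20 rows; each row is the pose to reach, as a shift and turn from the pose commanded when the call began; what a row does not reach only later rows make up. A row lasts 1/8 s, in which the tool goes at most 62.5 mm and 10.7 degrees, less where a joint would pass 70% of its speed; a pose out of reach is approached as far as the arm can. A call with a gripper value outside its range is refused whole. The fingers move at their own pace and stop on an object; the grip force is fixed at half the most. Time passes only in rows, so rows that repeat a pose let the fingers close. It gives the time, the measured TCP pose, the force, the opening and the grip force at its end, in the units of the state.
- bot.sense(): the state, without advancing time (a new reading comes with each control period).
- bot.capture(name): name is "scene" or "top"; returns a dict with "pixels" (420x560x3 uint8, red, green, blue), "fx", "fy", "cx", "cy" (pixels), "pose" (4x4, takes a point from camera to world coordinates). Camera axes: x right, y up, looking along -z (the intrinsics and any distortion apply to the point x, -y, -z); pixel columns grow to the right and rows downward; lengths in mm; the calibration is good to about 2 mm. A picture is of the moment at which its call begins. There is no depth.
- bot.close_job(): hands the job in; it is judged then, once.
The state is a dict: "time": time; "joint_positions": joint angles; "joint_vel": joint speeds; "joint_torque": joint torques, N m; "tcp_pos": TCP position; "orientation": TCP orientation; "force": force on the tool from outside, world axes, zero at the start; "torque": the same for the moment, N m; "grip_width": opening from 0.0 (shut) to 1.0 (fully open); "grasp_force": force on a finger pad.
Only numpy, scipy, OpenCV 4.12 (cv2) and the standard library are available. Lean on these libraries where they do the work, as an engineer would, in place of code of your own. Each camera call takes 0.05 s, during which the arm holds its last target. There are 200 camera calls.

TASK

Take the long flanged exhaust pipe off its sloping peg and lay it on its side in the blue V-cradle, resting in both saddles, with its flange flush against the orange end stop, ready to be welded. Do not drop it, and leave the short sleeve on its own peg and the other parts on the bench where they are.

Things in the scene. Friction and masses are not known exactly. Their poses are not given: they have to be found in the camera images.
- pipe: Work piece: steel tube, 50 mm outside, 44 mm bore, 150 mm long, about 0.5 kg, with a dark round flange (74 mm dia, 8 mm thick) at one end. Origin: centreline at the plain end; z runs to the flange. At first it hangs on one of the two pegs, plain end against the sloping face, flange end up and out; the peg bears on the top of the bore, so its centreline lies 14 mm under the peg's, square to it.
- pipe_flange (a point): Centre of the flange's outer face: the end of the pipe, 150 mm from its origin along its z. The flange spans z = 142 to 150 mm, with a copper-coloured weld bead (55 mm dia) from z = 138 to 142 mm. The pipe's centre of mass is near z = 90 mm.
- sleeve: Short plain brass-coloured sleeve, outside diameter 50 mm, bore 44 mm, 60 mm long, hanging the same way on the stand's other peg. It stays there. Origin: on its centreline at the end against the stand; z along its centreline.
- stand: Fixed aluminium peg stand, 230 mm wide (y), 190 mm deep, 205 mm high. Origin on the table; x points roughly away from the robot, z up. Its face leans 30 degrees back towards the robot and carries two dark pegs (dia 16 mm, 113 mm long) at y = +65 and -65 mm, square to the face: they point along (0.866, 0, 0.5), 30 degrees above level. The face ends 40 mm beyond the pegs, measured along it.
- peg_left (a point): Root of the stand's +y peg: on the peg's axis at the face (x = -45, y = 65, z = 170 mm in the stand's frame).
- peg_right (a point): Root of the stand's -y peg: on the peg's axis at the face (x = -45, y = -65, z = 170 mm in the stand's frame).
- cradle: Fixed blue cradle: base bar 200 x 70 x 12 mm, two 90-degree V saddles 14 mm thick at x = -47 and +47 mm (free between them for fingers), V bottom 40 mm, V tips 73 mm above the table, mouth 65 mm wide; orange stop at the +x end. Origin: on the table midway between the saddles; x along the V to the stop (roughly away from the robot), z up. A seated pipe has its centreline at z = 75 mm.
- stop_face (a point): Point on the inner face of the orange stop (plate 70 mm wide, 98 mm high, 12 mm thick) at x = 75, z = 75 mm in the cradle's frame: where the centre of the seated pipe's flange face comes. The flange sits in the 21 mm gap between the +x saddle and the stop.
- canister: Bystander: loose steel converter canister standing upright, 90 mm diameter, 155 mm tall. Origin: centre of its underside.
- weld_magnet: Bystander: loose red square welding magnet, 70 x 70 x 22 mm, lying flat. Origin: centre of its underside.
There are look-alikes about, which are no part of the job. Leave any turquoise or yellow look-alike of the pipe alone.

How it is judged:
By the outcome, as a careful person would: the job done as asked, in the order asked, and still so for the second after the job is handed in, with the robot touching nothing.
It also fails if it takes over 50 s, if anything falls off the work surface, if the arm or the gripper's body presses on something with over 40 N, if the wrist force passes 120 N, or if a joint passes its speed limit or range.

## Working session

There is one attempt and no reset: what is moved stays moved. The work goes in short steps, Python scripts to look and compute and a tool call to move; the robot and the scene stay as the last step left them, time stands still between calls to the robot, and variables do not carry over. Pictures are saved under pics/ and viewed, at most 10 in all, crops included, and the job is handed in when it is done.

Besides the shell and the picture viewer there is one more tool, called after "Call:" as name(argument=value, ...), one argument or row to a line, values as JSON. play_rows: Moves the arm, as the interface text tells. Its arguments: {"type":"object","properties":{"targets":{"type":"array"}},"required":["targets"]}

```bash
ls; mkdir -p pics; cat > h.py <<'E'
import numpy as np, cv2
from rig import bot
def snap(n,name):
    c=bot.capture(n); cv2.imwrite(f'pics/{name}.png',cv2.cvtColor(np.array(c['pixels'],np.uint8),cv2.COLOR_RGB2BGR)); return c
def ray(c,u,v):
    d=np.array([(u-c['cx'])/c['fx'],-(v-c['cy'])/c['fy'],-1.]); P=np.array(c['pose'])
    return P[:3,3],P[:3,:3]@d
def onz(c,u,v,z):
    o,d=ray(c,u,v); return o+d*(z-o[2])/d[2]
def proj(c,p):
    P=np.array(c['pose']); q=P[:3,:3].T@(np.array(p,float)-P[:3,3])
    return np.array([c['cx']-c['fx']*q[0]/q[2], c['cy']+c['fy']*q[1]/q[2]])
def tri(c1,uv1,c2,uv2):
    o1,d1=ray(c1,*uv1);o2,d2=ray(c2,*uv2)
    A=np.stack([d1,-d2],1); s=np.linalg.lstsq(A,o2-o1,rcond=None)[0]
    a=o1+d1*s[0];b=o2+d2*s[1]; return (a+b)/2,np.linalg.norm(a-b)
E
python3 - <<'E'
from h import *
import pickle
cs={n:snap(n,n+'0') for n in('scene','top')}
pickle.dump(cs,open('c0.pkl','wb'))
for n,c in cs.items(): print(n,{k:c[k] for k in c if k!='pixels'})
s=bot.sense(); print(s); print(bot.grasp_offset)
E
```

```text
pics
scene {'fx': 464.2259594035193, 'fy': 464.2259594035193, 'cx': 272.8353767029506, 'cy': 199.87348395028877, 'pose': array([[ 6.82057495e-01, -4.46424911e-01,  5.79225666e-01,
         1.26540862e+03],
       [ 7.31245482e-01,  4.25877224e-01, -5.32830775e-01,
        -6.81945817e+02],
       [-8.81008670e-03,  7.86977375e-01,  6.16918952e-01,
         9.49465965e+02],
       [ 0.00000000e+00,  0.00000000e+00,  0.00000000e+00,
         1.00000000e+00]])}
top {'fx': 447.3733131531269, 'fy': 447.3733131531269, 'cx': 279.7404321066396, 'cy': 214.74721668809238, 'pose': array([[ 6.30506672e-04,  9.97587376e-01, -6.94192270e-02,
         4.43952191e+02],
       [-9.99951584e-01,  1.31065284e-03,  9.75255139e-03,
         4.69186543e+00],
       [ 9.82000666e-03,  6.94097170e-02,  9.97539903e-01,
         1.33173063e+03],
       [ 0.00000000e+00,  0.00000000e+00,  0.00000000e+00,
         1.00000000e+00]])}
{'time': 0.1, 'joint_positions': array([ 85.20901334,  28.7505658 , -24.45406886,  88.88672792,
        12.65218295,  65.2192475 , -12.0492593 ]), 'joint_vel': array([-0.01664351, -0.02801194,  0.06193926, -0.12924286,  0.00754879,
       -0.05165401, -0.01312777]), 'joint_torque': array([-1.17133543e-02, -5.67871785e+01, -5.83872244e+00, -2.79915315e+01,
       -6.89930096e-02,  2.40205612e-02,  3.52666291e-05]), 'tcp_pos': array([ 220.65750127, -610.64658963,  189.74945345]), 'orientation': array([-1.79897065e+02, -2.82470134e-03,  1.98746411e+01]), 'force': array([-0.41954387,  0.09611374, -0.50563207]), 'torque': array([-0.00131255, -0.0400216 , -0.06716663]), 'grasp_force': 0.0, 'grip_width': 0.9992394748964665}
-18.8
```

View pics/scene0.png

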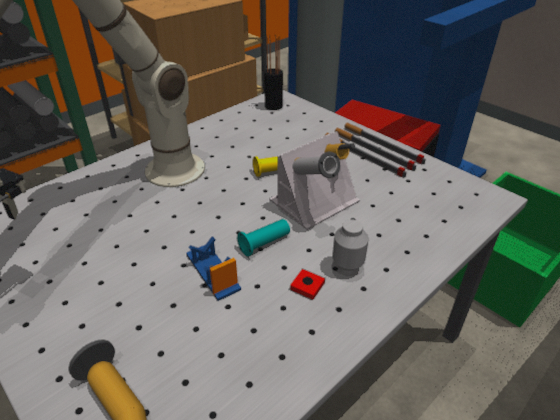

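View pics/top0.png

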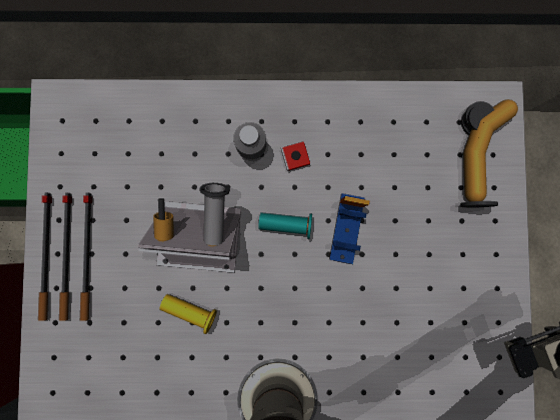

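The grey flanged tube at scene (315,165), top (214,212) on the −y peg fits "pipe". The brass sleeve is at top (163,226), and the turquoise (286,225) and yellow (188,312) tubes are look-alikes lying on the bench. The cradle is at top (348,228) and scene (213,268). I'll confirm this in an enlarged crop.

```bash
python3 - <<'E'
from h import *
import pickle
cs=pickle.load(open('c0.pkl','rb'))
def crop(n,u,v,w,h):
    im=cv2.cvtColor(np.array(cs[n]['pixels'],np.uint8),cv2.COLOR_RGB2BGR)[v:v+h,u:u+w]
    return cv2.resize(im,(400,300),interpolation=cv2.INTER_CUBIC)
m=np.vstack([np.hstack([crop('scene',265,130,100,75),crop('scene',175,225,100,75)]),np.hstack([crop('top',140,175,120,90),crop('top',300,180,100,75)])])
cv2.imwrite('pics/mos.png',m)
for n,c in cs.items():
    hsv=cv2.cvtColor(np.array(c['pixels'],np.uint8),cv2.COLOR_RGB2HSV)
    roi=np.zeros(hsv.shape[:2],np.uint8)
    u,v,w,h=(175,225,75,80) if n=='scene' else (315,180,65,90)
    roi[v:v+h,u:u+w]=255
    for nm,lo,hi in(('blue',(100,120,40),(125,255,255)),('orange',(8,150,90),(22,255,255))):
        k=cv2.inRange(hsv,lo,hi)&roi
        ct=max(cv2.findContours(k,0,2)[0],key=cv2.contourArea)
        r=cv2.minAreaRect(ct); b=cv2.boxPoints(r)
        print(n,nm,cv2.countNonZero(k),np.round(r[0],1),np.round(r[1],1),round(r[2],1),np.round(b,1).tolist())
        print('  approx',cv2.approxPolyDP(ct,2,True)[:,0].tolist())
        if n=='top':
            for z in (12,98): print('  z',z,np.round([onz(c,*q,z)[:2] for q in b],1).tolist())
E
```

```text
scene blue 920 [208.  264.9] [48.7 30.7] 67.8 [[184.60000610351562, 248.1999969482422], [213.0, 236.60000610351562], [231.39999389648438, 281.6000061035156], [203.10000610351562, 293.20001220703125]]
  approx [[212, 237], [204, 246], [190, 246], [191, 250], [187, 253], [211, 290], [208, 266], [220, 262], [214, 254]]
scene orange 646 [224.  274.9] [24.7 31.9] 66.8 [[204.5, 269.79998779296875], [233.8000030517578, 257.20001220703125], [243.5, 279.8999938964844], [214.1999969482422, 292.5]]
  approx [[233, 258], [210, 268], [214, 292], [236, 282]]
top blue 1359 [348.  233.5] [27.8 57.3] 10.6 [[329.0, 259.1000061035156], [339.6000061035156, 202.6999969482422], [366.8999938964844, 207.89999389648438], [356.29998779296875, 264.20001220703125]]
  approx [[340, 203], [330, 259], [352, 263], [354, 250], [359, 250], [359, 246], [355, 244], [360, 218], [365, 217], [365, 213], [361, 211], [362, 207]]
  z 12 [[405.3, -153.3], [571.7, -185.8], [556.6, -266.7], [390.4, -233.5]]
  z 98 [[407.9, -143.0], [563.4, -173.4], [549.3, -249.1], [393.9, -218.0]]
top orange 89 [356.3 200. ] [24.5  3.6] 10.6 [[343.8999938964844, 199.5], [344.6000061035156, 195.89999389648438], [368.70001220703125, 200.39999389648438], [368.0, 204.0]]
  approx [[344, 199], [368, 204], [368, 201]]
  z 12 [[581.5, -198.7], [592.1, -200.8], [578.7, -272.3], [568.1, -270.2]]
  z 98 [[572.5, -185.4], [582.4, -187.4], [570.0, -254.2], [560.0, -252.2]]
```

View pics/mos.png

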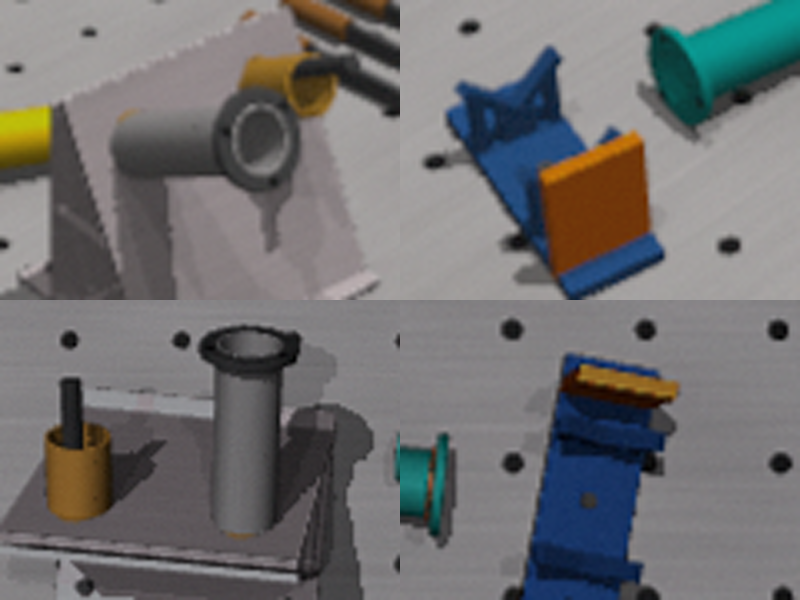

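The crop confirms it: the grey steel tube with a dark flange is the pipe on the −y peg, with the brass sleeve on the other peg. The cradle's orange stop is on the far (+x) side. Next I'll measure the flange, the stand edge and the stop in both views.

```bash
python3 - <<'E'
from h import *
import pickle
cs=pickle.load(open('c0.pkl','rb'));S,T=cs['scene'],cs['top']
print([x for x in dir(bot) if x[0]!='_'])
E={}
for n,(u,v,w,h) in(('scene',(315,148,30,34)),('top',(196,178,40,18))):
    g=cv2.cvtColor(np.array(cs[n]['pixels'],np.uint8),cv2.COLOR_RGB2GRAY)
    k=np.zeros_like(g);k[v:v+h,u:u+w]=(g[v:v+h,u:u+w]<78)*255
    ct=max(cv2.findContours(k,0,2)[0],key=cv2.contourArea); hl=cv2.convexHull(ct)
    e=cv2.fitEllipse(hl); E[n]=e; print(n,'flange',np.round(e[0]+e[1]+(e[2],),1),cv2.boundingRect(ct))
F,g=tri(S,E['scene'][0],T,E['top'][0]); print('flange',F.round(1),'gap',g.round(1))
# grey tube rows/cols width in the top view
im=np.array(T['pixels']).astype(int)
for r in range(198,246,6): print(r,im[r,196:236].sum(1)//3)
a,b=onz(T,141,248,204.6),onz(T,231,257,204.6); d=a-b; print('edge',a.round(),b.round(),np.hypot(*d[:2]),'yaw',np.degrees(np.arctan2(-d[0],d[1])))
for r in range(240,264,2): print(r, im[r,[145,160,175,190,225,230]].sum(1)//3)
for n,p in(('outer topL',(233,258)),('outer topR',(210,268))): print(n,onz(S,*p,98).round(1))
for p in((344,199),(368,204),(345.5,196),(369.5,200.5)): print(onz(T,*p,98).round(1))
for p in((330,259),(340,203)): print('base',onz(T,*p,0).round(1),onz(T,*p,12).round(1))
E
```

```text
['Unreachable', 'capture', 'close_job', 'grasp_offset', 'sense']
scene flange [330.9 163.3  25.6  37.1  47.5] (315, 148, 30, 31)
top flange [214.9 189.2  14.4  31.3  89.6] (200, 183, 30, 13)
flange [585.9 156.5 237.6] gap 8.5
198 [131 130 130 129 131 130 131 134  86  71  82  91  98  96  99  99  68  56
  57  56  58  51  53  49  48  45  45  33  53 104 112 111 110 113 111 110
 111 110 110 110]
204 [137 125 117 106 104 101  97  89  74  72  83  90  99 102 106 106 106 106
 102 103  98  90  89  81  73  63  52  34  75 108 111 111 111 110 109 110
 110 109 112 108]
210 [ 86  90  95  97 106 111 109 122  77  71  84  93  99 105 106 107 104 103
 103  99  95  87  84  80  69  61  43  26 128 145 147  84  57  61  61  61
  63  63  63  84]
216 [ 87  91  85  79  79  78  80  79  70  79  86  93 100 103 108 106 105 105
 102  99  92  91  81  77  66  57  43  32  68  77  74  48  36  39  39  38
  36  44  49  47]
222 [ 89  89  88  91  80  81  80  80  74  81  92  97 103 107 108 106 102 102
 101  96  94  90  84  71  62  55  39  29  37  40  38  38  41  39  39  43
  48  47  48  47]
228 [ 89  88  88  91  87  82  82  
[... 450 characters left out ...]
8
 105  60  50  45]
edge [438. 341. 205.] [416. 116. 205.] 226.5160323085996 yaw -5.666308136365326
240 [91 77 90 91 84 88]
242 [86 90 87 90 91 88]
244 [86 89 90 89 87 89]
246 [123 104  90  91  85  90]
248 [ 65 127 123  88  88  78]
250 [144  71 103 119  85  45]
252 [122 152 135  48  72  43]
254 [115 146 117 142 113  42]
256 [113 144  72  85  40  25]
258 [121 146  72  72 156  27]
260 [127 148  72  69  77  68]
262 [132 147  81  72  71  88]
outer topL [ 572.2 -185.4   98. ]
outer topR [ 559.7 -249.5   98. ]
[ 573.9 -185.7   98. ]
[ 560.  -252.2   98. ]
[ 582.2 -189.9   98. ]
[ 569.8 -256.5   98. ]
base [ 405.2 -157.5    0. ] [ 405.6 -156.1   12. ]
base [ 572.1 -188.7    0. ] [ 571. -187.   12.]
```

```bash
python3 - <<'E'
from h import *
import pickle
cs=pickle.load(open('c0.pkl','rb'));S,T=cs['scene'],cs['top']
for uv in((329.3,164.6),(330,164)): 
    F,g=tri(S,uv,T,(214.9,189.2)); print('flange mid',F.round(1),g.round(1))
yw=np.radians(-5.7); X=np.array([np.cos(yw),np.sin(yw),0]);Y=np.array([-X[1],X[0],0]);Z=np.array([0,0,1.])
a=.866*X+.5*Z; n=-.5*X+.866*Z
O=np.array([491.7,222,0]); root=O-45*X-65*Y+170*Z; p0=root-14*n
print('root',root.round(1),'p0',p0.round(1))
for z in(0,20,88,120,146): print(z,(p0+z*a).round(1),'top',proj(T,p0+z*a).round(1),'scene',proj(S,p0+z*a).round(1))
print('face corners top',[proj(T,O-65*X+s*115*Y+204.6*Z).round(1).tolist() for s in(1,-1)],'scene',[proj(S,O-65*X+s*115*Y+204.6*Z).round(1).tolist() for s in(1,-1)])
pl=O-45*X+65*Y+170*Z+113*a; print('left peg tip',proj(T,pl),proj(S,pl))
C=np.array([491.6,-204.6,0]);cy=np.radians(-11);cx=np.array([np.cos(cy),np.sin(cy),0]);cyv=np.array([-cx[1],cx[0],0])
for x,y,z in((87,35,98),(87,-35,98),(75,35,98),(75,-35,98),(-100,35,0),(-100,-35,0),(-47,32,73),(-47,-32,73)):
    p=C+x*cx+y*cyv+z*Z; print((x,y,z),proj(T,p).round(1),proj(S,p).round(1))
E
```

```text
flange mid [584.6 155.3 233.6] 3.6
flange mid [585.1 155.8 235.4] 5.7
root [440.5 161.8 170. ] p0 [447.4 161.1 157.9]
0 [447.4 161.1 157.9] top [215.5 244.5] scene [294.4 166.6]
20 [464.7 159.4 167.9] top [215.7 237.8] scene [298.1 166.4]
88 [523.3 153.5 201.9] top [216.5 214.4] scene [311.5 165.6]
120 [550.8 150.8 217.9] top [216.9 202.9] scene [318.2 165.2]
146 [573.2 148.5 230.9] top [217.2 193.4] scene [323.9 164.8]
face corners top [[140.3, 248.0], [231.7, 257.2]] scene [[332.9, 131.3], [275.9, 155.3]]
left peg tip [163.57263367 202.5483736 ] [348.35289767 145.66428725]
(87, 35, 98) [344.4 195.5] [235.4 260.6]
(87, -35, 98) [369.1 200.3] [210.6 271.5]
(75, 35, 98) [343.6 199.7] [233.2 257.8]
(75, -35, 98) [368.4 204.5] [208.5 268.5]
(-100, 35, 0) [327.9 260.7] [207.2 245.6]
(-100, -35, 0) [351.  265.3] [185.2 254.6]
(-47, 32, 73) [335.4 243.2] [212.  238.1]
(-47, -32, 73) [357.8 247.6] [190.8 246.7]
```

The stop corners reproject within about 1 px. The flange triangulation puts the stand about (+10, +6.5) mm from the edge estimate, and the peg tip agrees. Next: work out the approach in move units.

```bash
cat >> h.py <<'E'
from scipy.spatial.transform import Rotation as Ro
def fr(yaw,tilt):   # tool pointing down, tilted outward along heading yaw; closing line across it
    c,s=np.cos(np.radians(yaw)),np.sin(np.radians(yaw)); X=np.array([c,s,0]);Y=np.array([-s,c,0])
    t=np.radians(tilt); z=np.sin(t)*X-np.cos(t)*np.array([0,0,1.]); y=-Y; return np.stack([np.cross(y,z),y,z],1)
def units(p,R,p0=None,R0=None):
    s=bot.sense()
    if p0 is None: p0=s['tcp_pos']
    if R0 is None: R0=Ro.from_euler('xyz',s['orientation'],degrees=True).as_matrix()
    return np.r_[(np.array(p)-p0)/30,Ro.from_matrix(R@R0.T).as_rotvec(degrees=True)/10].round(2)
E
python3 - <<'E'
from h import *
yw=np.radians(-5.7);X=np.array([np.cos(yw),np.sin(yw),0]);a=.866*X+[0,0,.5]
G=np.array([533.3,160,201.9]);R=fr(-5.7,30);T=G+18.8*R[:,2]
p0=np.array([220.963,-611.29,190.729]);R0=Ro.from_euler('xyz',[180,0,19.87],degrees=True).as_matrix()
for d in(130,0): print(d,T-d*R[:,2],units(T-d*R[:,2],R,p0,R0))
E
```

```text
130 [477.97491031 165.52217809 298.2020249 ] [ 8.57 25.89  3.58  0.37 -3.   -2.5 ]
0 [542.65352236 159.06639435 185.61872241] [10.72 25.68 -0.17  0.37 -3.   -2.5 ]
```

Call:
play_rows(
  targets=[
    [[0,0.5,2,0,0,0,-1],[0.5,2,4,0,0,-0.1,-1],[1.5,3.5,5,0,0,-0.2,-1],[2.5,5,5,0,0,-0.4,-1],[3.5,6.5,5,0,-0.2,-0.6,-1],[4.5,8,5,0,-0.4,-0.8,-1],[5.5,9.5,5,0.1,-0.6,-1,-1],[6.5,11,5,0.1,-0.8,-1.2,-1],[7,12.5,5,0.1,-1,-1.4,-1],[7.5,14,5,0.1,-1.2,-1.6,-1],[8,15.5,5,0.2,-1.4,-1.8,-1],[8.2,17,5,0.2,-1.6,-2,-1],[8.4,18.5,5,0.2,-1.8,-2.1,-1],[8.5,20,5,0.3,-2.1,-2.2,-1],[8.5,21.5,5,0.3,-2.4,-2.3,-1],[8.5,23,5,0.3,-2.7,-2.4,-1],[8.5,24.5,5,0.4,-3,-2.5,-1],[8.5,25.9,4.5,0.4,-3,-2.5,-1],[8.5,25.9,4,0.4,-3,-2.5,-1],[8.5,25.9,4,0.4,-3,-2.5,-1]],
  ],
)

```text
time: 2.6
tcp_pos: [474.3, 168.4, 309.1]
orientation: [-179.8, -29.9, -5.4]
force: [0.1, -0.4, 0.3]
grip_width: 0.998
grasp_force: 0.0
```

```bash
python3 - <<'E'
from h import *
R=fr(-5.7,30);T=np.array([533.3,160,201.9])+18.8*R[:,2]
for d in(60,0): print(units(T-d*R[:,2],R))
S,T=snap('scene','s1'),snap('top','t1')
f=lambda n,u,v:cv2.resize(cv2.imread(f'pics/{n}.png')[v:v+100,u:u+100],(400,400),interpolation=2)
cv2.imwrite('pics/m1.png',np.hstack([f('s1',260,100),f('t1',150,170)]))
E
```

```text
[ 1.28 -0.21 -2.39 -0.02 -0.01 -0.04]
[ 2.28 -0.31 -4.12 -0.02 -0.01 -0.04]
```

View pics/m1.png

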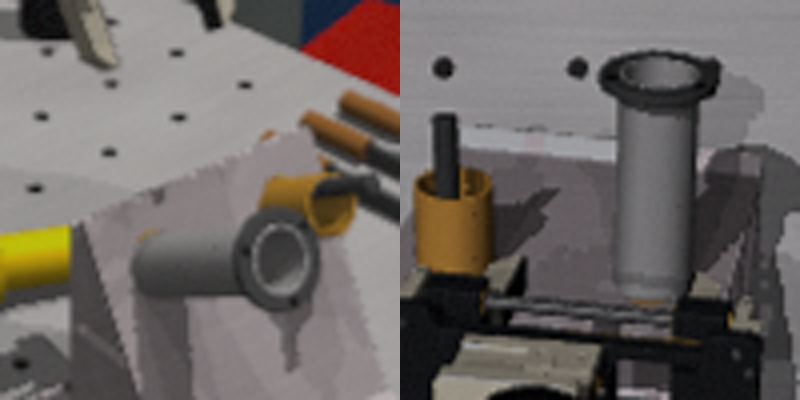

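The picture shows the open gripper lined up behind the pipe. The finger midpoint is at about mosaic x 590, which the projection predicts, and the path to the pipe is clear. Now I'll descend along the tool axis.

Call:
play_rows(
  targets=[
    [[0.5,-0.1,-1,0,0,0,-1],[1,-0.2,-1.8,0,0,0,-1],[1.3,-0.2,-2.4,0,0,0,-1],[1.6,-0.25,-3,0,0,0,-1],[1.9,-0.3,-3.5,0,0,0,-1],[2.2,-0.3,-3.9,0,0,0,-1],[2.3,-0.3,-4.1,0,0,0,-1],[2.3,-0.3,-4.1,0,0,0,-1]],
  ],
)

```text
time: 3.7
tcp_pos: [519.1, 142.1, 213.7]
orientation: [-178.8, -30.4, -5.8]
force: [0.6, -0.2, -0.1]
grip_width: 0.998
grasp_force: 0.0
```

```bash
python3 - <<'E'
from h import *
s=bot.sense(); print(s['tcp_pos'],s['orientation'],s['force'],s['joint_positions'])
S,T=snap('scene','s2'),snap('top','t2')
f=lambda n,u,v:cv2.resize(cv2.imread(f'pics/{n}.png')[v:v+100,u:u+100],(400,400),interpolation=2)
cv2.imwrite('pics/m2.png',np.hstack([f('s2',260,100),f('t2',150,170)]))
E
```

```text
[519.06450945 142.06243796 213.65751607] [-178.78955358  -30.37495312   -5.7650155 ] [ 0.6016434  -0.16797797 -0.09203604] [  60.55559795   -1.11151543  -87.8215213   128.70715176   30.74758907
   28.13530779 -147.32205754]
```

View pics/m2.png

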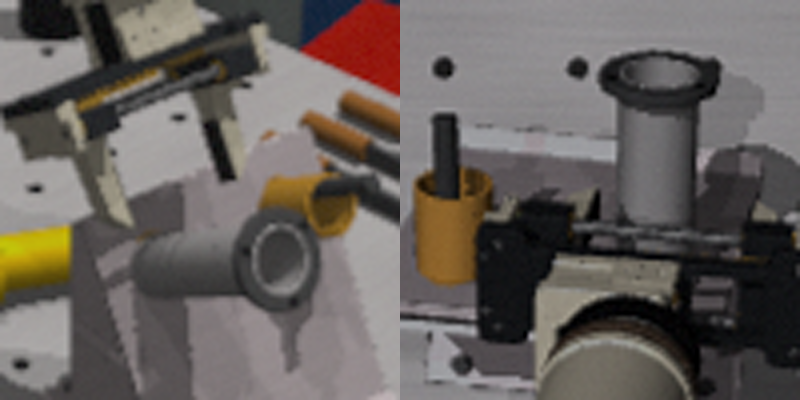

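The first attempt stopped short: TCP is (519,142,214) because j3 and j7 reached their limits. In the picture the fingers straddle a line beside the pipe, touching nothing. I'll back off and turn the tool half a turn, which is the same grasp, to free the wrist.

Call:
play_rows(
  targets=[
    [[-0.5,0.3,1.1,0,0,0,-1],[-1,0.6,2.2,0,0,0,-1],[-1.5,0.9,3.2,0,0,0,-1],[-1.5,0.9,4,0,0,0,-1],[-1.5,0.9,4,-0.5,0,0.9,-1],[-1.5,0.9,4,-1,0.1,1.7,-1],[-1.5,0.9,4,-1.5,0.1,2.6,-1],[-1.5,0.9,4,-2,0.2,3.5,-1],[-1.5,0.9,4,-2.5,0.2,4.3,-1],[-1.5,0.9,4,-3,0.3,5.2,-1]],
  ],
)

```text
time: 5.05
tcp_pos: [473.1, 171.7, 333.9]
orientation: [154.4, -14.6, 58.5]
force: [0.5, 1.0, 0.5]
grip_width: 1.0
grasp_force: 0.0
```

```bash
python3 - <<'E'
from h import *
s=bot.sense(); print(s['tcp_pos'],s['orientation'],s['joint_positions'].round(1))
E
```

```text
[473.11311003 171.72344573 333.86941135] [154.43567978 -14.56976245  58.50982711] [  3.1 -13.9 -33.8 121.2  12.   46.8 -72.8]
```

```bash
python3 - <<'E'
from h import *
R=fr(-5.7,30)@np.diag([-1,-1,1]);T=np.array([533.3,160,201.9])+18.8*R[:,2]
for d in(140,60,0): print((T-d*R[:,2]).round(1),units(T-d*R[:,2],R))
E
```

```text
[473.  166.  306.9] [-0.   -0.19 -0.9  -5.93  0.44 10.35]
[512.8 162.  237.6] [ 1.32 -0.32 -3.21 -5.93  0.44 10.35]
[542.7 159.1 185.6] [ 2.32 -0.42 -4.94 -5.93  0.44 10.35]
```

Call:
play_rows(
  targets=[
    [[0,0,0,-0.5,0,0.9,-1],[0,0,0,-1,0.1,1.7,-1],[0,0,0,-1.5,0.1,2.6,-1],[0,0,0,-2,0.1,3.5,-1],[0,0,0,-2.5,0.2,4.3,-1],[0,0,0,-3,0.2,5.2,-1],[0,0,0,-3.5,0.3,6,-1],[0,0,0,-4,0.3,7,-1],[0,0,0,-4.5,0.3,7.8,-1],[0,-0.1,0,-5,0.4,8.7,-1],[0,-0.1,-0.2,-5.5,0.4,9.5,-1],[0,-0.2,-0.5,-5.9,0.4,10.35,-1],[0,-0.2,-0.9,-5.9,0.4,10.35,-1],[0,-0.2,-0.9,-5.9,0.4,10.35,-1]],
  ],
)

```text
time: 6.8
tcp_pos: [473.0, 164.5, 305.5]
orientation: [179.1, 30.0, 173.4]
force: [-0.5, 0.4, -0.9]
grip_width: 1.0
grasp_force: 0.0
```

```bash
python3 - <<'E'
from h import *
s=bot.sense(); print(s['joint_positions'].round(1))
R=fr(-5.7,30)@np.diag([-1,-1,1]);T=np.array([533.3,160,201.9])+18.8*R[:,2]
for d in(140,60,0): print(units(T-d*R[:,2],R))
E
```

```text
[-17.  -11.6 -18.1 125.1  22.   44.6  35.4]
[ 0.    0.05  0.05 -0.08  0.    0.04]
[ 1.33 -0.08 -2.26 -0.08  0.    0.04]
[ 2.32 -0.18 -3.99 -0.08  0.    0.04]
```

The joints are comfortable now, so I'll descend.

Call:
play_rows(
  targets=[
    [[0.5,0,-0.8,0,0,0,-1],[1,-0.05,-1.6,-0.1,0,0,-1],[1.3,-0.1,-2.3,-0.1,0,0,-1],[1.6,-0.1,-2.8,-0.1,0,0,-1],[1.9,-0.15,-3.3,-0.1,0,0,-1],[2.1,-0.2,-3.7,-0.1,0,0,-1],[2.3,-0.2,-4,-0.1,0,0,-1],[2.3,-0.2,-4,-0.1,0,0,-1]],
  ],
)

```text
time: 7.8
tcp_pos: [543.0, 157.9, 186.0]
orientation: [-179.7, 30.1, 174.0]
force: [-0.6, 0.3, -0.2]
grip_width: 1.0
grasp_force: 0.0
```

```bash
python3 - <<'E'
from h import *
s=bot.sense(); print(s['joint_positions'].round(1),s['force'])
S,T=snap('scene','s3'),snap('top','t3')
f=lambda n,u,v:cv2.resize(cv2.imread(f'pics/{n}.png')[v:v+100,u:u+100],(400,400),interpolation=2)
cv2.imwrite('pics/m3.png',np.hstack([f('s3',260,100),f('t3',150,170)]))
E
```

```text
[-14.2   5.3 -18.3 127.4  42.9  30.   17.5] [-0.57792086  0.34314225 -0.19081787]
```

View pics/m3.png

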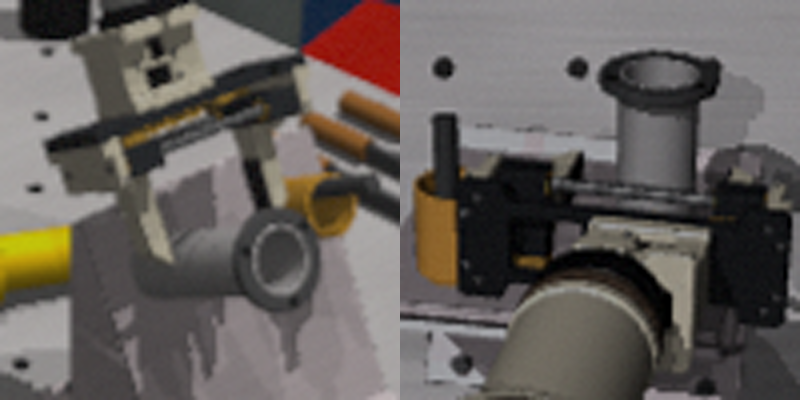

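The fingers straddle the pipe mid-length: near finger tip at about scene (301,165), far finger behind the tube, with no contact force. Closing.

Call:
play_rows(
  targets=[
    [[0,0,0,0,0,0,0],[0,0,0,0,0,0,0.2],[0,0,0,0,0,0,1],[0,0,0,0,0,0,1],[0,0,0,0,0,0,1],[0,0,0,0,0,0,1],[0,0,0,0,0,0,1]],
  ],
)

```text
time: 8.78
tcp_pos: [543.1, 159.6, 187.7]
orientation: [-179.8, 30.3, 174.1]
force: [-12.8, 2.7, 15.1]
grip_width: 0.312
grasp_force: 25.8
```

The grip width reads 0.31 (about 29 mm), not the 50 mm of the pipe, so I need a look before moving.

```bash
python3 - <<'E'
from h import *
s=bot.sense(); print(s['grip_width'],s['force'],s['torque'],s['tcp_pos'])
S,T=snap('scene','s4'),snap('top','t4')
f=lambda n,u,v:cv2.resize(cv2.imread(f'pics/{n}.png')[v:v+80,u:u+80],(400,400),interpolation=2)
cv2.imwrite('pics/m4.png',np.hstack([f('s4',275,110),f('t4',170,175)]))
z=Ro.from_euler('xyz',s['orientation'],degrees=True).as_matrix()
for l in(0,-18.8,-40): 
    p=s['tcp_pos']+l*z[:,2]; print(l,((proj(S,p)-[275,110])*5).round(),((proj(T,p)-[170,175])*5+[400,0]).round())
E
```

```text
0.31249236305275924 [-12.78512653   2.66780996  15.14274241] [0.57533296 1.13670076 0.19795775] [543.13277389 159.59841381 187.674345  ]
0 [214. 308.] [625. 160.]
-18.8 [205. 277.] [618. 176.]
-40 [194. 242.] [610. 194.]
```

View pics/m4.png

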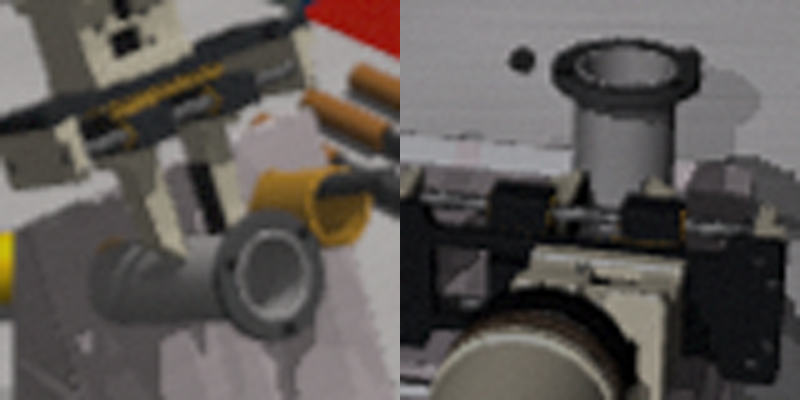

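Both views show the finger pads pinching only the upper chord of the tube, with the near tip at about scene (311,161). The tips look about 35–40 mm short of the reported TCP. I'll check that against the start picture.

```bash
python3 - <<'E'
from h import *
import pickle
cs=pickle.load(open('c0.pkl','rb'));S,T=cs['scene'],cs['top']
p=np.array([220.66,-610.65,189.75])
for l in(0,38): print(l,proj(S,p+[0,0,l]).round(1),proj(T,p+[0,0,l]).round(1))
yd=np.array([np.sin(np.radians(19.87)),-np.cos(np.radians(19.87)),0])
for l in(0,38): print('tips',l,[proj(S,p+s*50*yd+[0,0,l]).round(1) for s in(1,-1)])
f=lambda n,u,v:cv2.resize(cv2.imread(f'pics/{n}.png')[v:v+80,u:u+80],(400,400),interpolation=2)
cv2.imwrite('pics/m5.png',np.hstack([f('scene0',0,160),f('top0',480,310)]))
E
```

```text
0 [-1.000e-01  2.421e+02] [518.9 334.7]
38 [ -6.2 230.2] [527.4 337.8]
tips 0 [array([-18.8, 255.4]), array([ 17.4, 229.6])]
tips 38 [array([-25.4, 243.4]), array([ 11.9, 217.9])]
```

View pics/m5.png

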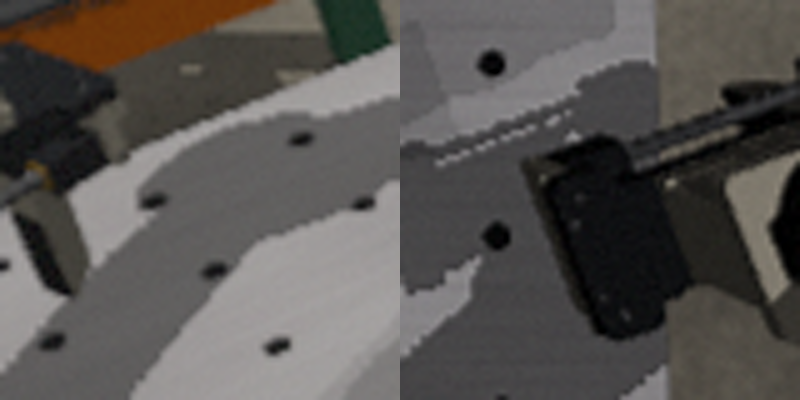

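The start picture shows the near fingertip at scene (14,219). The TCP projects to about (17,230), so the real tips sit about 36 mm behind the reported TCP. From here I'll plan with that offset: open, go 36 mm deeper, close.

Call:
play_rows(
  targets=[
    [[0,0,0,0,0,0,-1],[0,0,0,0,0,0,-1],[0,0,0,0,0,0,-1],[0,0,0,0,0,0,-1],[0.15,0,-0.25,0,0,0,-1],[0.3,0,-0.5,0,0,0,-1],[0.4,0,-0.7,0,0,0,-1],[0.5,0,-0.9,0,0,0,-1],[0.6,0,-1.05,0,0,0,-1],[0.6,0,-1.05,0,0,0,-1]],
  ],
)

```text
time: 10.12
tcp_pos: [560.8, 157.6, 154.5]
orientation: [-179.7, 30.1, 174.1]
force: [-0.1, 0.3, -0.0]
grip_width: 1.001
grasp_force: 0.0
```

Call:
play_rows(
  targets=[
    [[0,0,0,0,0,0,0],[0,0,0,0,0,0,1],[0,0,0,0,0,0,1],[0,0,0,0,0,0,1],[0,0,0,0,0,0,1],[0,0,0,0,0,0,1]],
  ],
)

```text
time: 10.88
tcp_pos: [561.0, 157.8, 155.2]
orientation: [-179.7, 30.2, 174.1]
force: [-0.2, -0.6, 0.8]
grip_width: 0.542
grasp_force: 30.0
```

The grip is right now: 0.542, which is 50 mm, at 30 N. Next I'll centre the bore on the peg and slide out along the peg axis.

Call:
play_rows(
  targets=[
    [[-0.05,0,0.1,0,0,0,1],[-0.1,0,0.2,0,0,0,1],[-0.2,0,0.35,0,0,0,1],[-0.2,0,0.35,0,0,0,1],[0.1,-0.03,0.5,0,0,0,1],[0.4,-0.05,0.7,0,0,0,1],[0.4,-0.05,0.7,0,0,0,1]],
  ],
)

```text
time: 11.75
tcp_pos: [573.3, 155.8, 175.8]
orientation: [-179.7, 30.1, 174.0]
force: [0.5, -1.0, -5.3]
grip_width: 0.542
grasp_force: 30.0
```

```bash
python3 - <<'E'
from h import *
s=bot.sense(); print(s['joint_positions'].round(1),s['torque'].round(2),s['force'].round(1))
E
```

```text
[-13.3   9.1 -17.2 124.9  45.2  28.8  17.3] [0.25 1.05 0.02] [ 0.5 -1.  -5.3]
```

Only the weight (5.3 N) is on the wrist, so the pipe is free of the peg. Sliding off.

Call:
play_rows(
  targets=[
    [[0.5,-0.05,0.29,0,0,0,1],[1,-0.1,0.58,0,0,0,1],[1.5,-0.15,0.87,0,0,0,1],[2,-0.2,1.15,0,0,0,1],[2.5,-0.25,1.44,0,0,0,1],[3,-0.3,1.73,0,0,0,1],[3.5,-0.35,2.02,0,0,0,1],[3.8,-0.38,2.2,0,0,0,1],[3.8,-0.38,2.2,0,0,0,1]],
  ],
)

```text
time: 12.88
tcp_pos: [686.9, 144.4, 241.6]
orientation: [-179.7, 30.1, 174.0]
force: [0.4, -0.1, -6.1]
grip_width: 0.541
grasp_force: 30.0
```

```bash
python3 - <<'E'
from h import *
s=bot.sense(); print(s['joint_positions'].round(1),s['force'].round(1))
C=np.array([491.6,-204.6,0]);cx=np.array([np.cos(np.radians(-11)),np.sin(np.radians(-11)),0])
R=fr(-11,0)@np.diag([-1,-1,1])
# pipe z=88 held; seated flange at stop -> grip at cradle x=13; start 6 mm short of the stop
for h in(175,95,75): 
    p=C+(13-6)*cx+[0,0,h]+54.8*R[:,2]; print(h,p.round(1),units(p,R))
E
```

```text
[ -6.2  14.3 -18.2 108.4  33.4  35.6  37.4] [ 0.4 -0.1 -6.1]
175 [ 498.5 -205.9  120.2] [ -6.28 -11.68  -4.05   0.48   2.98  -0.48]
95 [ 498.5 -205.9   40.2] [ -6.28 -11.68  -6.71   0.48   2.98  -0.48]
75 [ 498.5 -205.9   20.2] [ -6.28 -11.68  -7.38   0.48   2.98  -0.48]
```

Call:
play_rows(
  targets=[
    [[0,-0.5,0.3,0,0.3,0,1],[-0.1,-1.3,0.3,0,0.6,-0.1,1],[-0.3,-2.3,0.3,0.1,1,-0.1,1],[-0.6,-3.3,0.3,0.2,1.4,-0.2,1],[-1,-4.3,0.3,0.2,1.8,-0.2,1],[-1.6,-5.3,0.3,0.3,2.2,-0.3,1],[-2.3,-6.3,0.3,0.4,2.6,-0.4,1],[-3,-7.3,0,0.5,3,-0.5,1],[-3.8,-8.3,-0.5,0.5,3,-0.5,1],[-4.6,-9.4,-1,0.5,3,-0.5,1],[-5.4,-10.4,-1.7,0.5,3,-0.5,1],[-6,-11.2,-2.4,0.5,3,-0.5,1],[-6.3,-11.6,-3.1,0.5,3,-0.5,1],[-6.3,-11.7,-3.7,0.5,3,-0.5,1],[-6.3,-11.7,-4,0.5,3,-0.5,1],[-6.3,-11.7,-4,0.5,3,-0.5,1]],
  ],
)

```text
time: 14.88
tcp_pos: [498.3, -204.8, 121.5]
orientation: [179.8, -0.3, 168.9]
force: [0.2, 0.5, -6.1]
grip_width: 0.541
grasp_force: 30.0
```

```bash
python3 - <<'E'
from h import *
s=bot.sense(); print(s['joint_positions'].round(1),s['tcp_pos'],s['orientation'],s['force'].round(1))
S,T=snap('scene','s6'),snap('top','t6')
f=lambda n,u,v:cv2.resize(cv2.imread(f'pics/{n}.png')[v:v+100,u:u+100],(400,400),interpolation=2)
cv2.imwrite('pics/m6.png',np.hstack([f('s6',160,200),f('t6',310,160)]))
Rz=Ro.from_euler('xyz',s['orientation'],degrees=True).as_matrix(); g=s['tcp_pos']-54.8*Rz[:,2]; ax=-Rz[:,0]
print('axis',ax.round(3),'grip',g.round(1))
for z in(0,142,150): 
    p=g+(z-88)*ax; print(z,p.round(1),((proj(S,p)-[160,200])*4).round(),((proj(T,p)-[310,160])*4+[400,0]).round())
E
```

```text
[ 31.3  21.1 -14.2 108.6   6.2  51.3  93. ] [ 498.27456704 -204.75479021  121.47972144] [179.77348011  -0.28752253 168.91736256] [ 0.2  0.5 -6.1]
axis [ 0.981 -0.192 -0.005] grip [ 498.5 -205.   176.3]
0 [ 412.1 -188.1  176.7] [129.  25.] [561. 393.]
142 [ 551.5 -215.4  176. ] [225. 148.] [600. 178.]
150 [ 559.3 -216.9  176. ] [231. 156.] [603. 166.]
```

View pics/m6.png

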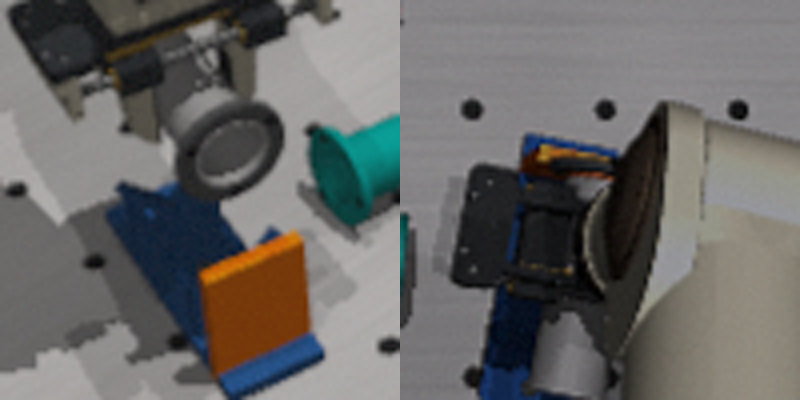

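The scene crop shows the pipe level over the cradle. The flange face centre is at mosaic (231,150) against a predicted (231,156), so it is aligned to about 3 mm and short of the stop. Lowering.

Call:
play_rows(
  targets=[
    [[0.07,-0.05,-0.6,0,0,0,1],[0.07,-0.05,-1.2,0,0,0,1],[0.07,-0.05,-1.8,0,0,0,1],[0.07,-0.05,-2.3,0,0,0,1],[0.07,-0.05,-2.6,0,0,0,1],[0.07,-0.05,-2.7,0,0,0,1],[0.07,-0.05,-2.7,0,0,0,1]],
  ],
)

```text
time: 15.85
tcp_pos: [500.3, -207.8, 41.2]
orientation: [179.8, -0.2, 168.8]
force: [-0.3, 0.3, -5.6]
grip_width: 0.545
grasp_force: 30.0
```

```bash
python3 - <<'E'
from h import *
s=bot.sense(); print(s['tcp_pos'],s['orientation'],s['force'].round(1))
S=snap('scene','s7')
cv2.imwrite('pics/m7.png',cv2.resize(cv2.imread('pics/s7.png')[210:310,160:270],(770,700)[:2] if 0 else (660,600),interpolation=2))
Rz=Ro.from_euler('xyz',s['orientation'],degrees=True).as_matrix(); g=s['tcp_pos']-54.8*Rz[:,2]; ax=-Rz[:,0]
for z in(0,150): p=g+(z-88)*ax; print(z,p.round(1),((proj(S,p)-[160,210])*6).round())
E
```

```text
[ 500.26635065 -207.7540353    41.1678286 ] [179.82275714  -0.21853712 168.80666818] [-0.3  0.3 -5.6]
0 [ 414.1 -190.9   96.3] [212. 118.]
150 [ 561.3 -220.    95.7] [359. 319.]
```

View pics/m7.png

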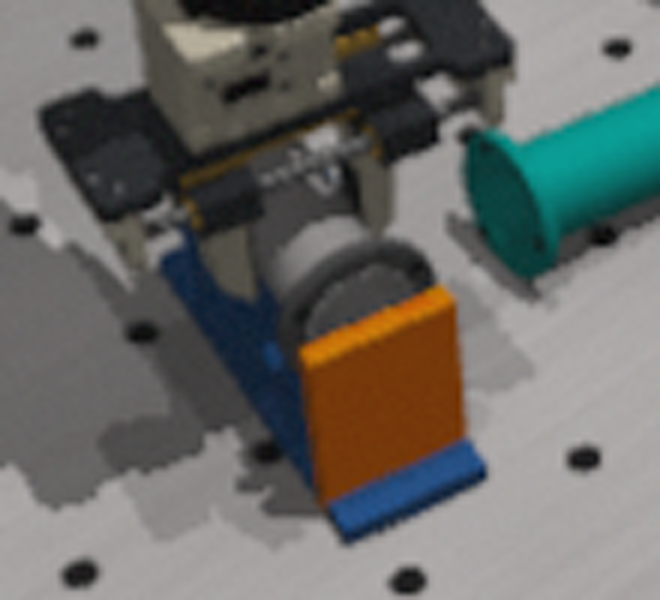

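The flange is entering the gap behind the stop's top edge, at about mosaic (360,320), with no contact force. Lowering further, slowly.

Call:
play_rows(
  targets=[
    [[0,0.04,-0.15,0,0,0,1],[0,0.04,-0.3,0,0,0,1],[0,0.04,-0.4,0,0,0,1],[0,0.04,-0.5,0,0,0,1],[0,0.04,-0.5,0,0,0,1]],
  ],
)

```text
time: 16.52
tcp_pos: [499.8, -206.4, 25.7]
orientation: [179.8, -0.3, 168.8]
force: [-0.4, 0.4, -5.5]
grip_width: 0.542
grasp_force: 30.0
```

Call:
play_rows(
  targets=[
    [[0,0,-0.07,0,0,0,1],[0,0,-0.14,0,0,0,1],[0,0,-0.2,0,0,0,1],[0,0,-0.2,0,0,0,1]],
  ],
)

```text
time: 17.02
tcp_pos: [500.8, -205.8, 21.1]
orientation: [179.8, -0.2, 168.9]
force: [-2.3, 2.9, 4.6]
grip_width: 0.54
grasp_force: 30.0
```

Call:
play_rows(
  targets=[
    [[0,0,-0.05,0,0,0,1],[0,0,-0.05,0,0,0,1],[0,0,-0.05,0,0,0,1]],
  ],
)

```text
time: 17.4
tcp_pos: [500.9, -205.8, 20.9]
orientation: [179.8, -0.2, 168.9]
force: [-5.7, 4.4, 17.3]
grip_width: 0.54
grasp_force: 30.0
```

```bash
python3 - <<'E'
from h import *
s=bot.sense(); print(s['tcp_pos'],s['orientation'],s['force'].round(1),s['torque'].round(2))
E
```

```text
[ 500.91720359 -205.81658701   20.86180369] [ 1.79826840e+02 -1.65585562e-01  1.68878087e+02] [-5.7  4.4 17.3] [0.94 1.08 0.07]
```

Seated: contact at TCP z ≈ 20.9, where 20.2 was expected. I'll ease the load and push along the V towards the stop.

Call:
play_rows(
  targets=[
    [[0,0.02,0.04,0,0,0,1],[0.03,0.01,0.04,0,0,0,1],[0.06,0.01,0.04,0,0,0,1],[0.1,0,0.04,0,0,0,1],[0.1,0,0.04,0,0,0,1]],
  ],
)

```text
time: 18.02
tcp_pos: [500.8, -205.7, 20.8]
orientation: [179.8, -0.5, 168.8]
force: [-10.2, 3.8, 17.8]
grip_width: 0.544
grasp_force: 30.0
```

Call:
play_rows(
  targets=[
    [[0,0,0.06,0,0,0,1],[0,0,0.1,0,0,0,1],[0,0,0.1,0,0,0,1]],
  ],
)

```text
time: 18.4
tcp_pos: [503.2, -206.8, 22.5]
orientation: [179.8, -0.2, 168.8]
force: [-0.1, -0.8, -5.4]
grip_width: 0.538
grasp_force: 30.0
```

```bash
python3 - <<'E'
from h import *
s=bot.sense(); print(s['tcp_pos'],s['orientation'],s['force'].round(1),s['torque'].round(2))
E
```

```text
[ 503.15849529 -206.79865203   22.47074302] [179.82583954  -0.22316563 168.78413431] [-0.1 -0.8 -5.4] [ 0.15 -0.16 -0.06]
```

The pipe is hovering about 1.5 mm above the saddles with no side load. Pushing along the V while free.

Call:
play_rows(
  targets=[
    [[0.05,-0.01,0,0,0,0,1],[0.1,-0.02,0,0,0,0,1],[0.1,-0.02,0,0,0,0,1]],
  ],
)

```text
time: 18.77
tcp_pos: [504.4, -207.0, 22.1]
orientation: [179.8, -0.4, 168.8]
force: [-3.6, 0.8, -5.0]
grip_width: 0.543
grasp_force: 30.0
```

Call:
play_rows(
  targets=[
    [[0.05,-0.01,0,0,0,0,1],[0.05,-0.01,0,0,0,0,1]],
  ],
)

```text
time: 19.02
tcp_pos: [504.4, -207.0, 21.9]
orientation: [179.8, -0.6, 168.8]
force: [-7.4, 1.6, -2.4]
grip_width: 0.545
grasp_force: 30.0
```

The flange is on the stop (x stalls, −7 N). Now I'll lower onto the saddles while keeping the light push.

Call:
play_rows(
  targets=[
    [[0,0,-0.04,0,0,0,1],[0,0,-0.06,0,0,0,1],[0,0,-0.06,0,0,0,1]],
  ],
)

```text
time: 19.4
tcp_pos: [504.5, -207.0, 21.5]
orientation: [179.8, -0.5, 168.8]
force: [-11.6, 3.2, 9.7]
grip_width: 0.54
grasp_force: 30.0
```

```bash
python3 - <<'E'
from h import *
s=bot.sense(); print(s['tcp_pos'],s['orientation'],s['force'].round(1),s['torque'].round(2))
E
```

```text
[ 504.4699056  -206.97044234   21.48187641] [179.84492547  -0.54870978 168.80126834] [-11.6   3.2   9.7] [0.62 2.33 0.1 ]
```

Call:
play_rows(
  targets=[
    [[0,0,0,0,0,0,0],[0,0,0,0,0,0,-0.3],[0,0,0,0,0,0,-0.6],[0,0,0,0,0,0,-0.8],[0,0,0,0,0,0,-0.8]],
  ],
)

```text
time: 20.02
tcp_pos: [508.2, -207.6, 21.2]
orientation: [179.8, -0.2, 168.8]
force: [0.1, -0.9, 0.4]
grip_width: 0.887
grasp_force: 0.0
```

```bash
python3 - <<'E'
from h import *
s=bot.sense(); print(s['tcp_pos'],s['orientation'],s['force'].round(1),s['grip_width'])
E
```

```text
[ 508.2161388  -207.55575854   21.201105  ] [ 1.79824858e+02 -1.72267824e-01  1.68805436e+02] [ 0.1 -0.9  0.4] 0.8870346328758987
```

Call:
play_rows(
  targets=[
    [[0,0,0,0,0,0,-1],[0,0,0.2,0,0,0,-1],[0,0,0.6,0,0,0,-1],[0,0,1.2,0,0,0,-1],[0,0,2,0,0,0,-1],[0,0,3,0,0,0,-1],[0,0,4.2,0,0,0,-1],[0,0,5.5,0,0,0,-1],[0,-1.5,6.5,0,0,0,-1],[-0.5,-3,7,0,0,0,-1],[-1.5,-4.5,7,0,0,0,-1],[-2.5,-6,7,0,0,0,-1],[-3.5,-7.5,7,0,0,0,-1],[-4,-8.5,7,0,0,0,-1],[-4,-8.5,7,0,0,0,-1]],
  ],
)

```text
time: 21.9
tcp_pos: [384.6, -465.8, 232.3]
orientation: [179.9, -0.2, 168.5]
force: [-0.2, 0.2, 0.3]
grip_width: 1.002
grasp_force: 0.0
```

```bash
python3 - <<'E'
from h import *
s=bot.sense(); print(s['tcp_pos'],s['force'].round(1))
S,T=snap('scene','s8'),snap('top','t8')
Z=np.array([0,0,1.]);C=np.array([491.6,-204.6,0]);t=np.radians(-11);cx=np.array([np.cos(t),np.sin(t),0]);cy=np.array([-cx[1],cx[0],0])
P=lambda c,x,y,z:proj(c,C+x*cx+y*cy+z*Z)
def prof(c,A,B,n):
    im=np.array(c['pixels'],np.float32); a,b=P(c,*A),P(c,*B); uv=np.linspace(a,b,n).astype(np.float32)
    return [tuple(int(q) for q in cv2.remap(im,uv[i:i+1,:1],uv[i:i+1,1:],1)[0,0]) for i in range(n)]
print('top, along crest x from -90 to 95 (pipe top z=100), step 5')
for i,q in enumerate(prof(T,(-90,0,100),(95,0,100),38)): print(-90+5*i,q,end='; ')
print('\ntop flange crest z=112, x 50..95 step 2.5')
for i,q in enumerate(prof(T,(50,0,112),(95,0,112),19)): print(50+2.5*i,q,end='; ')
print('\nacross at x=0 z=75, y -40..40 step 4')
for i,q in enumerate(prof(T,(0,-40,75),(0,40,75),21)): print(-40+4*i,q,end='; ')
E
```

```text
[ 384.6374627  -465.77091766  232.25927266] [-0.2  0.2  0.3]
top, along crest x from -90 to 95 (pipe top z=100), step 5
-90 (19, 46, 93); -85 (12, 29, 57); -80 (12, 27, 55); -75 (76, 80, 91); -70 (147, 144, 147); -65 (146, 144, 147); -60 (145, 142, 145); -55 (145, 142, 145); -50 (146, 144, 147); -45 (145, 143, 146); -40 (145, 144, 148); -35 (148, 145, 148); -30 (145, 143, 146); -25 (145, 144, 146); -20 (149, 147, 149); -15 (146, 143, 146); -10 (145, 144, 147); -5 (148, 145, 147); 0 (149, 146, 150); 5 (146, 145, 147); 10 (147, 146, 149); 15 (148, 148, 151); 20 (149, 147, 150); 25 (149, 149, 152); 30 (147, 148, 150); 35 (148, 147, 150); 40 (148, 149, 152); 45 (147, 147, 151); 50 (147, 146, 149); 55 (148, 148, 150); 60 (145, 146, 150); 65 (128, 95, 82); 70 (26, 29, 32); 75 (71, 63, 56); 80 (144, 102, 34); 85 (132, 98, 46); 90 (29, 58, 111); 95 (139, 134, 134); 
top flange crest z=112, x 50..95 step 2.5
50.0 (145, 144, 147); 52.5 (145, 144, 147); 55.0 (146, 145, 148); 57.5 (146, 146, 150); 60.0 (142, 141, 144); 62.5 (125, 108, 101); 65.0 (114, 72, 45); 67.5 (51, 40, 33); 70.0 (41, 43, 47); 72.5 (62, 56, 54); 75.0 (104, 79, 46); 77.5 (148, 105, 35); 80.0 (148, 104, 34); 82.5 (142, 100, 35); 85.0 (105, 80, 58); 87.5 (32, 55, 98); 90.0 (53, 71, 106); 92.5 (110, 112, 122); 95.0 (136, 132, 133); 
across at x=0 z=75, y -40..40 step 4
-40 (134, 132, 133); -36 (133, 131, 134); -32 (137, 135, 138); -28 (89, 89, 90); -24 (72, 72, 72); -20 (98, 96, 98); -16 (112, 108, 110); -12 (125, 122, 124); -8 (136, 135, 137); -4 (149, 147, 151); 0 (145, 143, 145); 4 (131, 129, 132); 8 (117, 115, 117); 12 (105, 103, 106); 16 (91, 89, 90); 20 (68, 67, 69); 24 (26, 38, 61); 28 (18, 39, 79); 32 (21, 48, 94); 36 (21, 48, 94); 40 (23, 42, 80);
```

The crest profile in the top view puts the plain end at cradle x ≈ −75 mm. The flange runs straight into the orange stop with no gap. The TCP at stop contact, (504.4, −207.0), matches the computed seat of (504.4, −207.1). The arm is clear, so I'm handing in.

```bash
python3 -c "
from rig import bot
print(bot.close_job())"
```

```text
the job is handed in; nothing more can be done
None
```

The pipe is off its peg and lying in the blue V-cradle with its flange against the orange stop; nothing else was touched, the arm is clear, and I handed the job in at about 22 s of the 50 s allowed.

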